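# Present a notched welding filter to the code reader

## Task

Two welding filter cassettes stand on edge in the blue rack; one of them has a small notch cut in a top corner, which marks its frosted end with the bar label. Take that cassette out of the rack by its other end, keeping the fingers off the frosted end, and hold it about 13 cm in front of the window of the yellow code reader, long edge level and notched corner still on the upper edge, with the frosted label tipped up so that it squarely faces the slanted window and lies centred on it. Finish while still holding it there, still and touching nothing else, and leave the plain cassette, the reader and the other things on the table alone.

Things in the scene. Friction and masses are not known exactly. Their poses are not given: they have to be found in the camera images.
- filter: the notched cassette: black-framed plate with dark green glass, 108 long (x) by 8 thick (y) by 60 mm tall (z), 0.06-0.13 kg, loose, on a long edge in either slot. Origin: centre of its underside; +x to the frosted end, +y normal of the label face, +z up as it stands. Glass end, to be gripped across its 8 mm: x = -54 to +18 mm; frosted end: +18 to +54 mm.
- label_end: the frosted end of the filter cassette, part of it (same origin and axes): x = +18 to +54 mm; a white frosted label 33 x 42 mm with black bars on the +y face only; a square notch 12 x 12 mm is cut out of its top corner. The fingers must not touch it.
- label (a point): centre of the frosted label, on the +y face of the filter cassette, at (36, 4, 24) mm from its origin
- notch (a point): centre of the 12 mm corner notch of the filter cassette, at (48, 0, 54) mm from its origin: seen facing the label with the notch edge up, it is at the top left corner
- cover: the plain cassette: same size (108 x 8 x 60 mm) and black frame, pale grey glass over its whole length, no notch and no label; loose, stands in the other slot; origin at the centre of its underside. To be left alone.
- rack: blue steel rack, fixed, 140 x 112 mm, turned any way on the table. Origin at the centre of its underside, z up; its two slots run along x at y = -35 and +35 mm, are 11 mm wide, have their floor at z = 8 mm and their walls' top at z = 26 mm, so 42 mm of a cassette stands proud, up to z = 68 mm
- reader: the code reader's stand, fixed: grey base plate 110 x 100 x 12 mm and a steel post 26 mm thick to z = 270 mm; origin at the centre of the base's underside, z up, its front is -x
- reader_head: yellow head on the post, window tilted 35 degrees down. Origin: window centre, 268 mm up; it looks along its own -x; y level, z up-slanted. Box x 2 to 70, y +-35, z +-26 mm. Hold the label at about x = -130 mm, y = z = 0 in this frame, cassette y along head +x, cassette x along head -y, cassette z along head z (label end to the robot's right).
- pliers: loose steel pliers lying on the table, 67 x 143 x 12 mm, origin at the centre of the underside; leave alone
- spare_tip: loose brass welding nozzle lying on the table, 48 x 154 x 19 mm, origin at the centre of the underside; leave alone
- goggles: loose blue welding goggles lying at the back, 69 x 187 x 56 mm, origin at the centre of the underside; leave alone
Things that resemble listed ones, but are neither listed nor needed, are in the scene too. What is shaped like the filter but orange is not meant.

How it is judged:
By the outcome, as a careful person would: the job done as asked, in the order asked, and still so for the second after the job is handed in, while the arm keeps its last pose, push and grip.
It also fails if it takes over 32 s, if anything falls off the work surface, if the arm or the gripper's body presses on something with over 40 N, if the wrist force passes 120 N, or if a joint passes its speed limit or range.

## Robot

A 7-joint arm with a two-finger parallel gripper is mounted at the origin on a cart in front of the work surface, level with it; the furniture and walls round the work are solid. World frame = base frame: x ahead of the robot, y to its left, z up, the work surface at z = 0. Lengths are in m, angles in rad, forces in N, time in s.
With the tool pointing down it reaches from about 0.35 to 0.9 m from the base axis. Payload 8.1 kg.
Tool frame: the origin (TCP) lies at the very end of the fingers, on their centre line; the grasp point (between the pads) lies 19 mm behind it; z points along the fingers, y is the line along which they close (so a half turn about z gives the same grasp; the last joint's range is limited). The gripper opens to 92 mm and grips with 3 to 60 N. Pads are 19 mm wide; open, the fingers measure 130 mm over their backs; the gripper's body (75 mm by 190 mm) begins 47 mm behind the grasp point.
Start: joints at [-1.371, 0.434, 0.025, 1.573, -0.012, 1.134, -0.075], TCP at [0.186, 0.597, 0.227] pointing down, gripper open.
Joint ranges: [-2.62, 2.62], [-0.44, 2.09], [-1.27, 1.32], [0.08, 2.57], [-1.32, 4.46], [0.12, 2], [-2.74, 2.74]. Speed limits (rad/s): [2.22, 2.22, 3.01, 3.01, 3.14, 3.14, 3.14].

## Interface

Orientations are given as a rotation vector (axis times angle).
In Python, from cell import arm gives the robot as it stands.
- The arm moves only by the tool jog_arm, never from a script. Its argument "rows" is a list of rows, each a list of 3 entries, a list of its own where there are three numbers: the shift along the world's x, y, z in cm, then the turn, a rotation vector about the world's x, y, z in degrees, then the opening, from 0 (shut) to 1 (fully open). A call has 1 to 8 rows; each row is the pose to reach, as a shift and turn from the pose commanded when the call began; what a row does not reach only later rows make up. A row lasts 1/8 s, in which the tool goes at most 62.5 mm and 10.7 degrees, less where a joint would pass 70% of its speed; a pose out of reach is approached as far as the arm can. A call with a gripper value outside its range is refused whole. The fingers move at their own pace and stop on an object; "newtons" is the grip in N (left out, the last holds). Time passes only in rows, so rows that repeat a pose let the fingers close. It gives the time, the measured TCP pose, the force, the opening and the grip force at its end, in the units of the state.
- arm.observe(): the state, without advancing time (a new reading comes with each control period).
- arm.get_image(name): name is "scene" or "top" or "wrist"; returns a dict with "img" (420x560x3 uint8, red, green, blue), "depth" (420x560 float32, m along the optical axis (not along the pixel's ray), 0 where there is no reading), "fx", "fy", "cx", "cy" (pixels), "dist_coeffs" ([k1, k2, p1, p2, k3] as OpenCV has them; the pictures are not rectified), "rvec" (rotation vector, rad) and "tvec" (3), from world to camera coordinates, as OpenCV has them; the wrist camera has in their place "mount" (4x4, takes a point from camera to tool coordinates, whose origin is the TCP and whose axes are the flange's). Camera axes: x right, y down, z forward; pixel columns grow to the right and rows downward; lengths in m; the calibration is good to about 2 mm. A picture is of the moment at which its call begins: read the wrist's pose just before it.
- arm.sign_off(): hands the job in; it is judged then, once.
The state is a dict: "clock": time; "joints": joint angles; "dq": joint speeds; "joint_efforts": joint torques, N m; "position": TCP position; "ee_rot": TCP orientation; "force": force on the tool from outside, world axes, zero at the start; "ft_torque": the same for the moment, N m; "width": opening from 0.0 (shut) to 1.0 (fully open); "gripper_force": force on a finger pad.
Only numpy, scipy, OpenCV 4.12 (cv2) and the standard library are available. Lean on these libraries where they do the work, as an engineer would, in place of code of your own. Each camera call takes 0.05 s, during which the arm holds its last target. There are 200 camera calls.

## Working session

There is one attempt and no reset: what is moved stays moved. The work goes in short steps, Python scripts to look and compute and a tool call to move; the robot and the scene stay as the last step left them, time stands still between calls to the robot, and variables do not carry over. Pictures are saved under pics/ and viewed, at most 10 in all, crops included, and the job is handed in when it is done.

Besides the shell and the picture viewer there is one more tool, called after "Call:" in YAML: its name, and indented under it one key for each argument. jog_arm: Moves the arm, as the interface text tells. Its arguments: {"type":"object","properties":{"rows":{"type":"array","items":{"type":"array"}},"newtons":{"type":"number"}},"required":["rows"]}

```bash
mkdir -p pics; cat > h.py <<'E'
import numpy as np, cv2, pickle
from scipy.spatial.transform import Rotation as R
from cell import arm
def grab(n):
    s=arm.observe(); d=arm.get_image(n); d['state']=s
    pickle.dump(d,open(f'{n}.pkl','wb')); return d
def pose(d):  # camera->world
    if 'mount' in d:
        s=d['state']; T=np.eye(4); T[:3,:3]=R.from_rotvec(s['ee_rot']).as_matrix(); T[:3,3]=s['position']
        return T@np.array(d['mount'])
    T=np.eye(4); T[:3,:3]=R.from_rotvec(np.ravel(d['rvec'])).as_matrix(); T[:3,3]=np.ravel(d['tvec']); return np.linalg.inv(T)
def rays(d,uv):
    K=np.array([[d['fx'],0,d['cx']],[0,d['fy'],d['cy']],[0,0,1]])
    n=cv2.undistortPoints(np.array(uv,float).reshape(-1,1,2),K,np.array(d['dist_coeffs'],float)).reshape(-1,2)
    return np.c_[n,np.ones(len(n))]
def onplane(d,uv,z):
    T=pose(d); r=rays(d,uv)@T[:3,:3].T; o=T[:3,3]; return o+r*((z-o[2])/r[:,2])[:,None]
def bydepth(d,uv):
    uv=np.array(uv).reshape(-1,2); T=pose(d); z=d['depth'][uv[:,1].astype(int),uv[:,0].astype(int)]
    return (rays(d,uv)*z[:,None])@T[:3,:3].T+T[:3,3]
def save(d,name,crop=None,s=1):
    im=d['img'][:,:,::-1]
    if crop: a,b,c,e=crop; im=im[b:e,a:c]
    cv2.imwrite(f'pics/{name}.png',cv2.resize(im,None,fx=s,fy=s,interpolation=cv2.INTER_CUBIC))
E
python3 - <<'E'
from h import *
for n in('scene','top'): save(grab(n),n+'1')
a=pose(pickle.load(open('top.pkl','rb')));print(a.round(3))
a=pose(pickle.load(open('scene.pkl','rb')));print(a.round(3)); print(arm.observe())
E
```

```text
[[-0.005 -0.988  0.154  0.414]
 [-1.     0.007  0.008  0.183]
 [-0.009 -0.154 -0.988  1.25 ]
 [ 0.     0.     0.     1.   ]]
[[ 0.874 -0.259  0.411  0.119]
 [-0.486 -0.441  0.754 -0.659]
 [-0.014 -0.859 -0.512  0.764]
 [ 0.     0.     0.     1.   ]]
{'clock': 0.1, 'joints': array([-1.37058852,  0.43516006,  0.02499087,  1.57398281, -0.01161081,
        1.13396628, -0.07509419]), 'dq': array([-0.0009849 , -0.00116602,  0.00106569, -0.0014218 , -0.00039725,
        0.00028382, -0.00148061]), 'joint_efforts': array([ 2.79894295e-03, -6.69126749e+01,  9.87670496e-01, -3.15142429e+01,
       -6.05450431e-02,  3.72591941e-02,  7.85324710e-05]), 'position': array([0.18630118, 0.59613189, 0.22602844]), 'ee_rot': array([-4.73951250e-01, -3.10554998e+00,  2.14987720e-03]), 'force': array([ 0.37230738,  0.50383471, -0.00628642]), 'ft_torque': array([-0.00253243,  0.00739379, -0.00975711]), 'gripper_force': 0.0, 'width': 0.9992807519203414}
```

View pics/scene1.png

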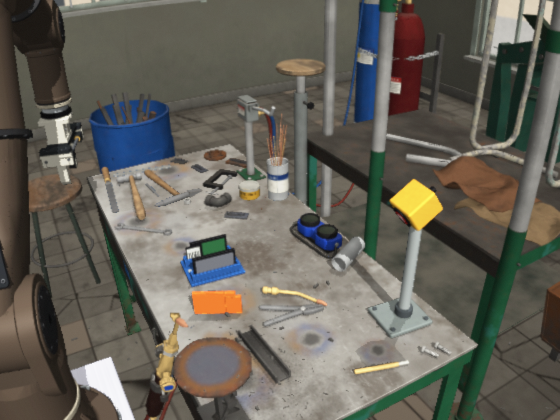

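View pics/top1.png

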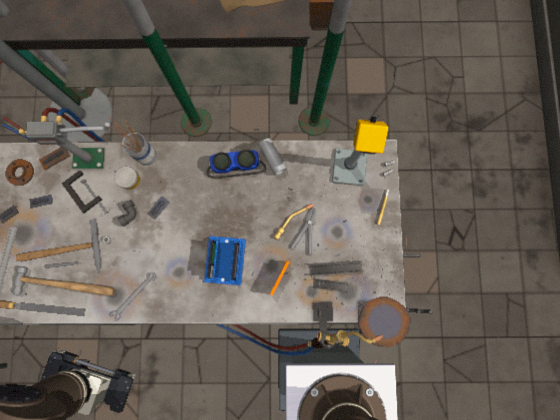

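The scene view shows the blue rack at (212,262) with a green cassette (white label at (192,252)) behind a grey one. The reader is at (410,205). The orange lookalike is at (217,301), and it is not meant. The top view has the rack at (225,260) and the reader head at (371,137). Next I'll enlarge both rack views to confirm the candidate.

```bash
python3 - <<'E'
from h import *
s=pickle.load(open('scene.pkl','rb'));t=pickle.load(open('top.pkl','rb'))
def crop(d,x0,y0,x1,y1):return cv2.resize(d['img'][y0:y1,x0:x1,::-1],(396,396),interpolation=cv2.INTER_CUBIC)
cv2.imwrite('pics/c1.png',np.hstack([crop(s,174,220,252,298),crop(t,193,228,259,294)]))
for n,d in(('s',s),('t',t)):
  h=cv2.cvtColor(d['img'],cv2.COLOR_RGB2HSV)
  for c,lo,hi in(('blue',(100,120,60),(125,255,255)),('yellow',(20,150,80),(32,255,255)),('green',(60,100,20),(90,255,140))):
    m=cv2.inRange(h,lo,hi); k,l,st,ce=cv2.connectedComponentsWithStats(m)
    for i in range(1,k):
      if st[i,4]>40 and 150<ce[i][0]<450 and 100<ce[i][1]<300:
        v,u=np.where(l==i); P=bydepth(d,np.c_[u,v]); 
        print(n,c,st[i],ce[i].round(1),np.percentile(P,[3,50,97],axis=0).round(3).tolist())
# yellow head normals, top of rack
h=cv2.cvtColor(t['img'],cv2.COLOR_RGB2HSV); m=cv2.inRange(h,(100,150,60),(125,255,255)); m[:,:195]=0;m[:,260:]=0;m[:230]=0;m[295:]=0
c=max(cv2.findContours(m,0,2)[0],key=cv2.contourArea); r=cv2.minAreaRect(c); b=cv2.boxPoints(r); print(r,onplane(t,b,.026).round(4).tolist(), onplane(t,[r[0]],.026))
E
```

```text
s blue [270 117   5  19  45] [272.9 124.9] [[0.852, 0.754, 0.138], [0.863, 0.762, 0.176], [0.87, 0.769, 0.203]]
s blue [269 174  19   6  47] [279.8 176.5] [[0.755, 0.56, 0.076], [0.78, 0.566, 0.084], [0.804, 0.582, 0.089]]
s blue [297 219  45  31 520] [318.9 236. ] [[0.725, 0.239, 0.017], [0.738, 0.279, 0.036], [0.783, 0.362, 0.047]]
s blue [181 256  64  31 808] [210.3 272.2] [[0.387, 0.283, 0.003], [0.431, 0.297, 0.012], [0.515, 0.382, 0.028]]
s yellow [ 389  179   54   51 1531] [416.8 203.4] [[0.706, -0.082, 0.267], [0.735, -0.068, 0.303], [0.768, -0.015, 0.328]]
s yellow [240 190  19  10 121] [249.6 195.2] [[0.678, 0.612, 0.004], [0.699, 0.619, 0.016], [0.73, 0.639, 0.027]]
s green [ 364  152   21  107 1298] [373.5 201.9] [[1.149, 0.559, -0.33], [1.161, 0.569, -0.109], [1.186, 0.593, 0.07]]
s green [308 155   9  56 432] [311.7 181.4] [[1.264, 1.171, -0.47], [1.285, 1.182, -0.323], [1.309, 1.194, -0.199]]
s green [201 238  25  17 301] [213.2 246. ] [[0.448, 0.366, 0.026], [0.476, 0.371, 0.044], [0.506, 0.376, 0.063]]
t blue [210 150  49  23 387] [234.7 162.6] [[0.724, 0.241, 0.026], [0.745, 0.311, 0.041], [0.784, 0.382, 0.055]]
t blue [ 204  236   41   49 1329] [225.  260.4] [[0.39, 0.288, 0.003], [0.453, 0.339, 0.009], [0.523, 0.394, 0.063]]
t yellow [354 120  34  33 963] [370.1 136.2] [[0.706, -0.077, 0.29], [0.737, -0.042, 0.311], [0.778, -0.01, 0.328]]
t green [211 243   5  21  45] [213.1 252.9] [[0.447, 0.367, 0.019], [0.474, 0.37, 0.042], [0.503, 0.373, 0.062]]
((224.2821807861328, 260.17822265625), (36.41836166381836, 45.871212005615234), 5.710593223571777) [[0.3935, 0.3984, 0.026], [0.5287, 0.3874, 0.026], [0.5172, 0.2783, 0.026], [0.3824, 0.2911, 0.026]] [[0.45489972 0.33875622 0.026     ]]
```

View pics/c1.png

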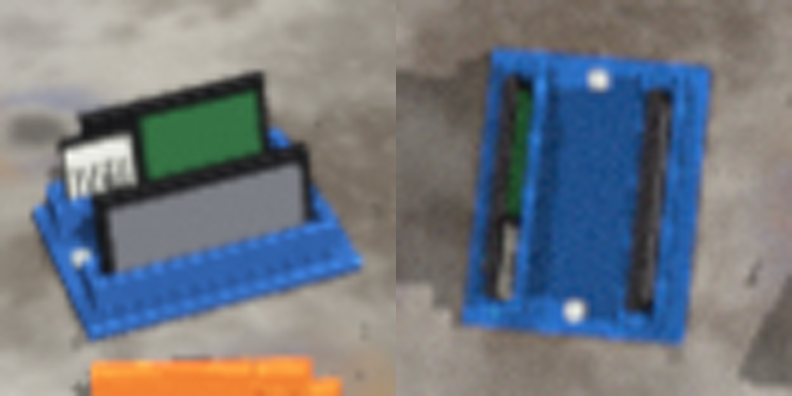

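The candidates are green glass with a white barred label and notch at scene (193,253), plain grey at scene (245,262), and the orange lookalike at scene (217,301). The green one fits: its notch is at the top left and its label faces −Y, with the label end toward −X. Next I'll measure the reader head and the filter plane.

```bash
python3 - <<'E'
from h import *
s=pickle.load(open('scene.pkl','rb'));t=pickle.load(open('top.pkl','rb'))
def mask(d,lo,hi,box):
  m=cv2.inRange(cv2.cvtColor(d['img'],cv2.COLOR_RGB2HSV),lo,hi); k=np.zeros_like(m); k[box[1]:box[3],box[0]:box[2]]=1; v,u=np.where((m>0)&(k>0)); return np.c_[u,v]
def plane(P,tol=.003,it=400,ok=lambda n:True):
  rng=np.random.default_rng(0);best=np.zeros(len(P),bool)
  for _ in range(it):
    a,b,c=P[rng.choice(len(P),3,False)];n=np.cross(b-a,c-a);n/=np.linalg.norm(n)+1e-12
    if not ok(n):continue
    i=abs((P-a)@n)<tol
    if i.sum()>best.sum():best=i
  Q=P[best];c=Q.mean(0);n=np.linalg.svd(Q-c)[2][2];return n,c,best
Pt=bydepth(t,mask(t,(20,150,80),(32,255,255),(345,110,400,160)))
Ps=bydepth(s,mask(s,(20,150,80),(32,255,255),(385,170,450,235)))
for nm,P in(('top',Pt),('scene',Ps),('both',np.r_[Pt,Ps])):
  for k in range(2):
    n,c,b=plane(P); n*=np.sign(n[2]) if abs(n[2])>.5 else -np.sign(n[1]); print(nm,n.round(3),c.round(4),b.sum(),len(P),'tilt',np.degrees(np.arccos(abs(n[2]))).round(1),'az',np.degrees(np.arctan2(n[1],n[0])).round(1))
    if k==0 and n[2]>.5:
      # rectangle of the plane points
      hx=np.array([-n[0],-n[1],0]);hx=hx-(hx@n)*n;hx/=np.linalg.norm(hx);hy=np.cross(n,hx)
      q=((P[b]-c)@np.c_[hx,hy]).astype(np.float32); r=cv2.minAreaRect(q); print('rect',np.array(r[0]).round(4),np.array(r[1]).round(4),r[2],'ctr',(c+hx*r[0][0]+hy*r[0][1]).round(4))
    P=P[~b]
    if len(P)<100:break
G=bydepth(s,mask(s,(60,100,20),(90,255,140),(195,232,230,258)))
n,c,b=plane(G,.002);n*=-np.sign(n[1]);print('filter',n.round(3),c.round(4),b.sum(),np.degrees(np.arctan2(n[1],n[0])))
# reader base plate: points at height ~12mm
v,u=np.mgrid[130:200,320:400];uv=np.c_[u.ravel(),v.ravel()];P=bydepth(t,uv);ok=(abs(P[:,2]-.0125)<.005)&(P[:,0]>.5)
m=np.zeros((420,560),np.uint8);m[uv[ok][:,1],uv[ok][:,0]]=255;m=cv2.morphologyEx(m,cv2.MORPH_CLOSE,np.ones((5,5)));m=cv2.morphologyEx(m,cv2.MORPH_OPEN,np.ones((5,5)))
cc=max(cv2.findContours(m,0,2)[0],key=cv2.contourArea);r=cv2.minAreaRect(cc);print('base',r,onplane(t,cv2.boxPoints(r),.012).round(4).tolist(),onplane(t,[r[0]],.012))
E
```

```text
top [-0.56   0.075  0.825] [ 0.7321 -0.0442  0.3108] 717 963 tilt 34.4 az 172.4
rect [-0.0008 -0.0001] [0.0673 0.0689] 1.6741349697113037 ctr [ 0.7315 -0.0443  0.3104]
top [-0.866 -0.453 -0.213] [ 0.7502 -0.0351  0.3185] 246 246 tilt 77.7 az -152.4
scene [-0.585  0.05   0.809] [ 0.7304 -0.0469  0.3104] 894 1531 tilt 36.0 az 175.1
rect [0.0008 0.0023] [0.071  0.0676] 89.07994842529297 ctr [ 0.7312 -0.0447  0.3108]
scene [-0.109 -0.994  0.002] [ 0.7425 -0.0791  0.2903] 557 637 tilt 89.9 az -96.2
both [-0.575  0.054  0.816] [ 0.7312 -0.0456  0.3106] 1609 2494 tilt 35.3 az 174.6
rect [0.0001 0.0009] [0.071  0.0676] 89.45773315429688 ctr [ 0.7314 -0.0447  0.3107]
both [-0.11  -0.994  0.001] [ 0.7422 -0.0791  0.2903] 562 885 tilt 90.0 az -96.3
filter [-0.068 -0.998  0.015] [0.4761 0.3716 0.0441] 203 -93.90747870133714
base ((349.303466796875, 166.85862731933594), (32.13860321044922, 34.54692459106445), 4.763641834259033) [[0.6914, 0.0103, 0.012], [0.8018, -0.0018, 0.012], [0.7924, -0.1017, 0.012], [0.6823, -0.0883, 0.012]] [[ 0.74159907 -0.04534162  0.012     ]]
```

Head yaw is about −6°, and the filter normal is about −94.5°. I'll swing toward a hover over the rack using the half-turned grasp, so that joint 7 ends near its middle.

Call:
jog_arm:
  rows:
    - [[3, -2, 0], [0, 0, -10.5], 0.5]
    - [[6, -4.5, 0], [0, 0, -21], 0.5]
    - [[9, -7, 0], [0, 0, -31.5], 0.5]
    - [[12, -9.5, 0], [0, 0, -42], 0.5]
    - [[15, -12, 0], [0, 0, -52.5], 0.5]
    - [[18, -14, 0], [0, 0, -63], 0.5]
    - [[21, -16, 0], [0, 0, -73.5], 0.5]
    - [[24, -18, 0], [0, 0, -84], 0.5]

```text
clock: 1.1
position: [0.4271, 0.4157, 0.2265]
ee_rot: [2.436, 1.984, -0.001]
force: [0.8, -0.1, -0.6]
width: 0.496
gripper_force: 0.0
```

Call:
jog_arm:
  rows:
    - [[1, -1, 0], [0, 0, -10.5], 0.5]
    - [[2, -2, 0], [0, 0, -21], 0.5]
    - [[3, -3, 0], [0, 0, -31.5], 0.5]
    - [[4, -4, -1], [0, 0, -42], 0.5]
    - [[5.2, -4.5, -3], [0, 0, -52.5], 0.5]
    - [[5.2, -4.5, -4], [0, 0, -63], 0.5]
    - [[5.2, -4.5, -5], [0, 0, -73.5], 0.5]
    - [[5.2, -4.5, -5], [0, 0, -83.1], 0.5]

```text
clock: 2.1
position: [0.4777, 0.3712, 0.1756]
ee_rot: [3.137, -0.131, -0.002]
force: [0.0, 0.4, 0.3]
width: 0.499
gripper_force: 0.0
```

```bash
python3 - <<'E'
from h import *
d=grab('wrist'); save(d,'w1'); s=d['state']; print(s['clock'],s['position'],s['joints'].round(2)); M=R.from_rotvec(s['ee_rot']).as_matrix(); print(M.round(3),np.degrees(np.arctan2(M[1,1],M[0,1])));print(pose(d).round(3))
E
```

```text
2.1 [0.47767918 0.37121933 0.17555431] [-1.26  0.53  0.77  1.73 -0.42  1.05 -2.  ]
[[ 0.997 -0.083 -0.002]
 [-0.083 -0.997 -0.001]
 [-0.001  0.002 -1.   ]] -94.78572667862191
[[-0.082 -0.962 -0.26   0.547]
 [-0.997  0.08   0.02   0.364]
 [ 0.002  0.261 -0.965  0.334]
 [ 0.     0.     0.     1.   ]]
```

View pics/w1.png

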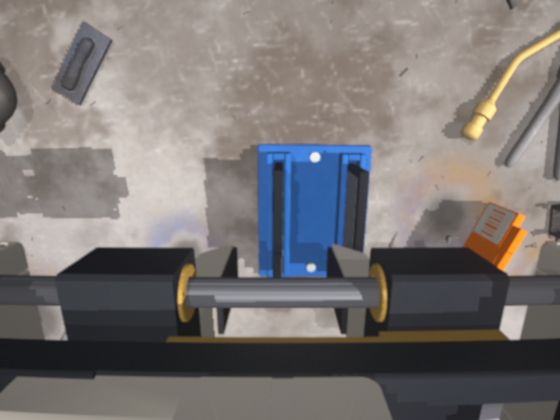

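The wrist view shows the filter's dark top edge at columns 273–287 from row ~160 down, with the cover at column ~357. I'll locate the filter's edge line and far end at z = 0.068.

```bash
python3 - <<'E'
from h import *
d=pickle.load(open('wrist.pkl','rb')); im=d['img'].astype(int)
for r in range(150,245,6):
    print(r,' '.join('%d/%d'%(im[r,c].sum()//3,im[r,c,2]-im[r,c,0]) for c in range(266,298,2)))
D=d['depth']; 
v,u=np.mgrid[150:250,262:300];uv=np.c_[u.ravel(),v.ravel()];P=bydepth(d,uv);k=(P[:,2]>.062)&(P[:,2]<.074)
Q=P[k];print(k.sum(),Q.mean(0).round(4),Q.min(0).round(4),Q.max(0).round(4)); 
a=np.polyfit(Q[:,0],Q[:,1],1);print('line slope deg',np.degrees(np.arctan(a[0])),'y at .477',np.polyval(a,.477), 'z',np.median(Q[:,2]))
E
```

```text
150 139/151 138/152 138/153 140/154 139/154 137/151 137/151 136/150 136/150 137/150 136/149 136/151 138/152 138/153 139/153 139/152
156 111/118 140/155 146/159 126/139 133/150 139/155 139/155 140/154 141/155 119/128 133/147 147/160 140/155 127/141 134/150 140/156
162 110/117 137/152 142/157 107/116 74/72 58/45 56/44 56/44 70/65 92/97 133/150 145/160 129/146 96/103 95/102 110/120
168 103/109 107/113 103/111 78/79 46/29 34/10 35/9 33/9 53/36 88/94 135/152 146/160 127/143 88/93 85/88 95/102
174 102/108 105/112 103/111 78/74 56/13 59/6 58/8 58/7 63/29 84/87 117/130 130/148 115/128 86/93 94/101 102/111
180 102/109 105/113 103/111 79/73 56/12 57/6 57/8 57/8 68/30 88/91 119/132 130/147 110/122 86/92 88/95 92/100
186 102/111 108/118 106/115 80/74 55/12 58/8 58/7 58/9 65/26 88/92 123/139 132/150 111/124 84/91 84/91 85/92
192 102/109 107/116 104/114 74/73 53/11 58/7 58/9 57/8 70/28 90/92 122/139 133/152 113/129 84/91 84/91 84/92
198 101/109 104/114 103/111 72/70 53/11 56/8 56/8 56/8 66/32 88/94 120/136 130/148 111/125 84/92 85/92 84/93
204 101/107 104/112 102/110 72/71 52/11 56/8 56/8 56/8 64/
[... 162 characters left out ...]
6 101/110 105/116 104/114 79/73 53/11 55/7 56/7 55/8 71/35 93/99 124/141 129/147 104/116 85/92 84/93 88/96
222 101/111 105/115 103/113 78/72 53/10 55/7 54/8 55/10 68/41 92/101 123/140 128/145 101/113 85/93 85/93 85/93
228 100/108 105/114 103/113 78/70 52/11 53/8 55/7 55/8 68/39 93/101 123/139 125/143 98/109 86/93 86/94 86/94
234 100/108 105/113 103/112 77/71 53/10 53/6 55/8 55/8 69/42 95/105 124/141 125/142 95/106 86/94 86/93 88/96
240 97/104 104/112 103/111 77/69 53/9 54/6 54/7 56/8 76/52 101/108 124/140 123/140 92/100 86/92 86/92 89/97
764 [0.4791 0.3727 0.0689] [0.4429 0.3662 0.0622] [0.5115 0.3794 0.0711]
line slope deg -5.24514759249775 y at .477 0.3728832540709626 z 0.06897207089108079
```

Call:
jog_arm:
  rows:
    - [[0, 0.15, -3], [0, 0, 0], 0.5]
    - [[0, 0.15, -6.5], [0, 0, 0], 0.5]
    - [[0, 0.15, -10], [0, 0, 0], 0.5]
    - [[0, 0.15, -12.5], [0, 0, 0], 0.5]
    - [[0, 0.15, -14], [0, 0, 0], 0.5]
    - [[0, 0.15, -14.1], [0, 0, 0], 0.5]
    - [[0, 0.15, -14.1], [0, 0, 0], 0.3]
    - [[0, 0.15, -14.1], [0, 0, 0], 0.2]
  newtons: 30

```text
clock: 3.15
position: [0.4789, 0.3735, 0.0367]
ee_rot: [-3.138, 0.122, -0.002]
force: [-0.7, -0.3, -0.4]
width: 0.33
gripper_force: 0.0
```

Call:
jog_arm:
  rows:
    - [[0, 0, 0], [0, 0, 0], 0]
    - [[0, 0, 0], [0, 0, 0], 0]
    - [[0, 0, 0], [0, 0, 0], 0]
    - [[0, 0, 0], [0, 0, 0], 0]
    - [[0, 0, 0], [0, 0, 0], 0]
  newtons: 30

```text
clock: 3.78
position: [0.4785, 0.3737, 0.036]
ee_rot: [-3.138, 0.122, -0.0]
force: [0.2, 2.8, 2.9]
width: 0.087
gripper_force: 30.0
```

Gripped, 8 mm wide. I'll lift straight up and compute the target.

Call:
jog_arm:
  rows:
    - [[0, 0, 1.5], [0, 0, 0], 0]
    - [[0, 0, 4], [0, 0, 0], 0]
    - [[0, 0, 7], [0, 0, 0], 0]
    - [[0, 0, 10], [0, 0, 0], 0]
    - [[0, 0, 14], [0, 0, 0], 0]
    - [[0, 0, 18], [0, 0, 0], 0]
    - [[0, 0, 20], [0, 0, 0], 0]
    - [[0, 0, 20], [0, 0, 0], 0]

```text
clock: 4.78
position: [0.4792, 0.3724, 0.2375]
ee_rot: [-3.138, 0.123, -0.003]
force: [0.0, 0.6, -1.6]
width: 0.087
gripper_force: 30.0
```

```bash
cat > tgt.py <<'E'
from h import *
yaw=np.radians(-6); Hx=R.from_euler('ZY',[yaw,-np.radians(35)]).as_matrix() # cols head x,y,z
O=np.array([.7314,-.0447,.3107])-Hx@[.036,0,.026]
L=O+Hx@[-.13,0,0]
Rc=np.c_[-Hx[:,1],Hx[:,0],Hx[:,2]]
def target(Rtc,ptc): # tool pose in cassette frame -> world tool
    o=L-Rc@[.036,.004,.024]; return Rc@Rtc,o+Rc@ptc
E
python3 - <<'E'
from tgt import *
s=arm.observe(); print(s['clock'],s['position'],s['force'],s['width'],s['joints'].round(2))
print(O,L,Hx.round(3))
M=R.from_rotvec(s['ee_rot']).as_matrix()
Rtc=np.c_[[-1,0,0],[0,1,0],[0,0,-1]].astype(float)
Rt,p=target(Rtc,np.array([-.0205,0,.028]))
print('shift cm',(p-s['position'])*100,'turn',R.from_matrix(Rt@M.T).as_rotvec(degrees=True), 'p',p)
Ry=R.from_euler('z',yaw+np.pi*0).as_matrix()
print('level turn z then', np.degrees(np.arctan2(M[1,1],M[0,1])))
d=grab('scene'); save(d,'s2')
E
```

```text
4.775 [0.47920977 0.37240614 0.23752297] [ 0.01825631  0.5790068  -1.61959066] 0.08739234061503927 [-1.29  0.48  0.81  1.65 -0.37  1.17 -2.04]
[ 0.71690337 -0.04317634  0.2687533 ] [ 0.61099696 -0.03204513  0.19418836] [[ 0.815  0.105 -0.57 ]
 [-0.086  0.995  0.06 ]
 [ 0.574 -0.     0.819]]
shift cm [ 13.21526497 -34.76784658  -4.23523045] turn [-29.83345182 -24.66500257  85.45214597] p [0.61136242 0.02472768 0.19517066]
level turn z then -94.50006008295375
```

View pics/s2.png

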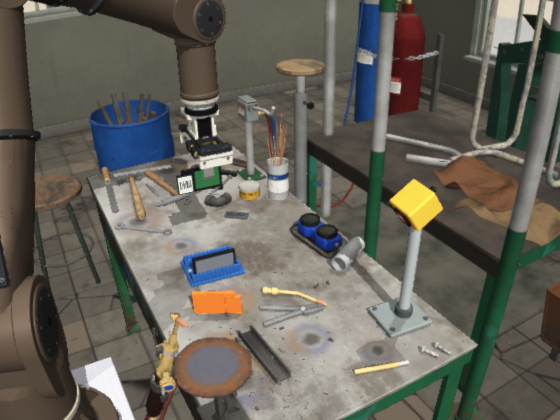

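The filter is held cleanly with the label at (185,184), and the grey cover is still in the rack. I'll swing to the reader in two calls.

Call:
jog_arm:
  rows:
    - [[0.5, -3, 0], [-3, -2.5, 8.5], 0]
    - [[1.5, -6.5, 0], [-6, -5, 17], 0]
    - [[2.5, -10, 0], [-9, -7.4, 25.6], 0]
    - [[3.5, -13.5, 0], [-12, -9.9, 34.2], 0]
    - [[4.5, -17, 0], [-15, -12.4, 42.7], 0]
    - [[6, -21, -1], [-18, -14.8, 51.3], 0]
    - [[7, -25, -1.5], [-21, -17.3, 59.8], 0]
    - [[8, -28, -2], [-24, -19.7, 68.4], 0]

```text
clock: 5.82
position: [0.5571, 0.091, 0.2142]
ee_rot: [2.284, 1.479, 0.468]
force: [1.1, -1.1, -1.5]
width: 0.086
gripper_force: 30.0
```

```bash
cat > go.py <<'E'
from tgt import *
s=arm.observe(); M=R.from_rotvec(s['ee_rot']).as_matrix()
Rtc=np.c_[[-1,0,0],[0,1,0],[0,0,-1]].astype(float)
Rt,p=target(Rtc,np.array([-.0205,0,.028]))
print(s['clock'],s['joints'].round(2),s['gripper_force'],'shift cm',((p-s['position'])*100).round(2),'turn',R.from_matrix(Rt@M.T).as_rotvec(degrees=True).round(2))
E
python3 go.py
```

```text
5.825 [-1.2   0.17  0.83  2.19  0.41  0.46 -1.15] 29.98006761074066 shift cm [ 5.43 -6.62 -1.91] turn [-5.5  -4.89 16.85]
```

Call:
jog_arm:
  rows:
    - [[1.2, -2, -0.5], [-1.6, -1.5, 5], 0]
    - [[2.4, -3.5, -1], [-3.2, -2.9, 10], 0]
    - [[3.6, -5, -1.5], [-4.4, -4, 14], 0]
    - [[4.6, -6, -1.8], [-5.2, -4.6, 16], 0]
    - [[5.4, -6.6, -1.9], [-5.5, -4.9, 16.9], 0]
    - [[5.4, -6.6, -1.9], [-5.5, -4.9, 16.9], 0]
    - [[5.4, -6.6, -1.9], [-5.5, -4.9, 16.9], 0]
    - [[5.4, -6.6, -1.9], [-5.5, -4.9, 16.9], 0]

```text
clock: 6.82
position: [0.612, 0.0277, 0.1965]
ee_rot: [1.961, 1.759, 0.559]
force: [-0.6, 0.7, -1.1]
width: 0.087
gripper_force: 30.0
```

```bash
python3 go.py; python3 - <<'E'
from tgt import *
s=grab('scene'); t=grab('top')
def crop(d,x0,y0,x1,y1):return cv2.resize(d['img'][y0:y1,x0:x1,::-1],(396,396),interpolation=cv2.INTER_CUBIC)
cv2.imwrite('pics/c3.png',np.hstack([crop(s,320,150,450,280),crop(t,290,90,400,200)]))
# label pixels: white, near expected place
for n,d in(('s',s),('t',t)):
    v,u=np.mgrid[0:420,0:560]; uv=np.c_[u.ravel(),v.ravel()]; P=bydepth(d,uv); q=(P-L)@Hx
    near=(abs(q)<[.02,.05,.05]).all(1); I=d['img'].reshape(-1,3).astype(int); w=near&(I.min(1)>140)
    print(n,near.sum(),w.sum(), q[w].mean(0).round(4) if w.any() else '')
    if w.sum()>30:
        m=cv2.morphologyEx(w.reshape(420,560).astype(np.uint8),cv2.MORPH_CLOSE,np.ones((5,5)));c=max(cv2.findContours(m,0,2)[0],key=cv2.contourArea);b=cv2.boxPoints(cv2.minAreaRect(c))
        # rays to label plane
        T=pose(d);r=rays(d,c.reshape(-1,2))@T[:3,:3].T;h=((L-T[:3,3])@Hx[:,0])/(r@Hx[:,0]);X=(T[:3,3]+r*h[:,None]-L)@Hx
        rr=cv2.minAreaRect(X[:,1:].astype(np.float32));print('rect yz mm',np.array(rr[0])*1000,np.array(rr[1])*1000,rr[2])
    C=q[near];k=abs(C[:,0]-np.median(C[:,0]))<.006;C=C[k];nn=np.linalg.svd(C-C.mean(0))[2][2];print('plane normal in head frame',nn.round(3),C.mean(0).round(4))
E
```

```text
6.825 [-0.75  0.22  0.59  2.24  0.38  0.15 -0.68] 29.980473518371582 shift cm [-0.06 -0.3  -0.13] turn [-0.23  0.01  0.14]
s 335 105 [0.0016 0.0478 0.0305]
rect yz mm [-189.09060955  253.30841541] [ 21.62804268 317.03856587] 45.767032623291016
plane normal in head frame [-0.999 -0.028  0.028] [-0.003   0.0066  0.0207]
t 128 27 [ 0.0003 -0.003  -0.0029]
plane normal in head frame [-0.999 -0.    -0.037] [-0.0008  0.0051  0.0077]
```

View pics/c3.png

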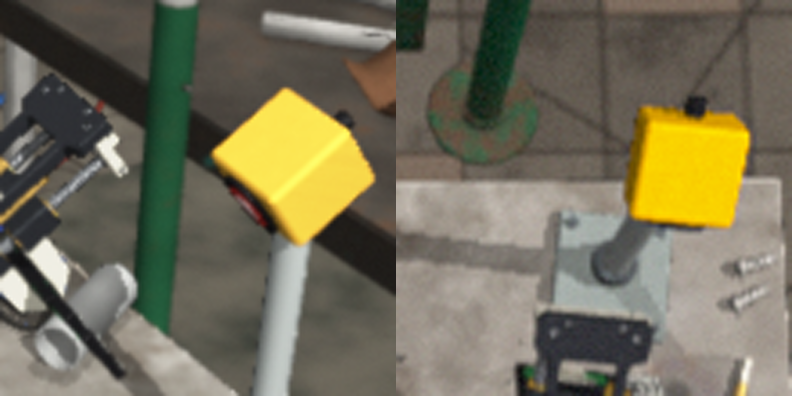

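The cassette is edge-on in the scene crop at about (353,250 of the image), and the top crop shows the label near its bottom edge. I'll measure the cassette's far end and corners in an enlarged top view.

```bash
python3 - <<'E'
from tgt import *
t=pickle.load(open('top.pkl','rb'));s=pickle.load(open('scene.pkl','rb'))
def proj(d,X):
    K=np.array([[d['fx'],0,d['cx']],[0,d['fy'],d['cy']],[0,0,1]]);return cv2.projectPoints(np.array(X,float),np.array(d['rvec']),np.array(d['tvec']),K,np.array(d['dist_coeffs'],float))[0].reshape(-1,2)
loc=lambda X:L+(np.array(X)/1000)@Hx.T
c=[[0,-18,-24],[0,-18,24],[0,-18,36],[0,-6,36],[0,-6,24],[0,18,-24],[0,0,0],[0,-16.5,-21],[0,-16.5,21],[0,16.5,21],[0,16.5,-21]]
print(proj(t,loc(c)).round(1).tolist());print(proj(s,loc(c)).round(1).tolist())
a=t['img'][180:230,325:375,::-1];b=s['img'][215:275,315:375,::-1]
cv2.imwrite('pics/c4.png',np.hstack([cv2.resize(a,(400,400),interpolation=0),cv2.resize(b,(400,400),interpolation=0)]))
E
```

```text
[[363.8, 194.3], [366.3, 201.8], [367.0, 203.8], [362.3, 203.3], [361.6, 201.4], [350.3, 193.0], [358.2, 197.3], [363.4, 194.7], [365.6, 201.3], [352.8, 200.0], [351.0, 193.5]]
[[362.2, 274.1], [351.0, 261.0], [348.0, 257.5], [344.9, 254.2], [347.8, 257.6], [352.9, 264.1], [352.0, 262.6], [361.1, 272.9], [351.3, 261.4], [342.8, 252.3], [352.6, 263.7]]
```

View pics/c4.png

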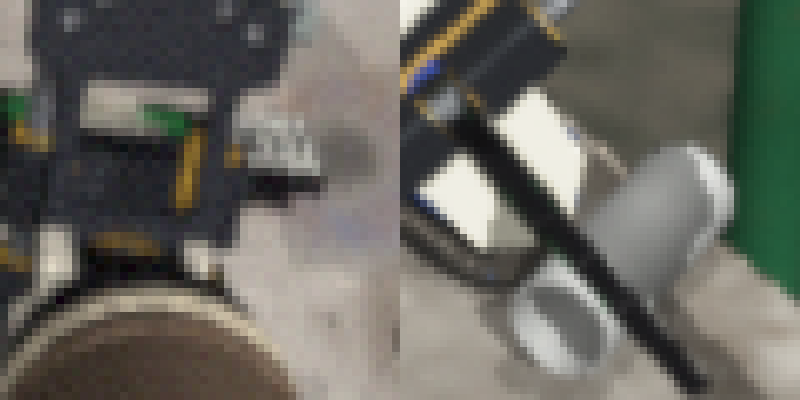

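The label corners in the top crop are at about (363,195) and (365,201.5), 2–3 mm to the left of target. That agrees with the arm's own residual, so I'll apply it as a correction.

Call:
jog_arm:
  rows:
    - [[0, -0.2, -0.1], [-0.2, 0, 0.1], 0]
    - [[-0.05, -0.3, -0.15], [-0.2, 0, 0.1], 0]
    - [[-0.05, -0.3, -0.15], [-0.2, 0, 0.1], 0]
    - [[-0.05, -0.3, -0.15], [-0.2, 0, 0.1], 0]
    - [[-0.05, -0.3, -0.15], [-0.2, 0, 0.1], 0]
    - [[-0.05, -0.3, -0.15], [-0.2, 0, 0.1], 0]

```text
clock: 7.68
position: [0.6119, 0.0241, 0.1952]
ee_rot: [1.958, 1.76, 0.556]
force: [0.4, -0.6, -1.4]
width: 0.084
gripper_force: 30.0
```

```bash
python3 go.py; python3 - <<'E'
from tgt import *
s=grab('scene');t=grab('top')
a=t['img'][180:230,325:375,::-1];b=s['img'][215:295,290:370,::-1]
cv2.imwrite('pics/c5.png',np.hstack([cv2.resize(a,(400,400),interpolation=0),cv2.resize(b,(400,400),interpolation=0)]))
# dark edge of cassette in the scene: line fit, compare with prediction
m=(s['img'].max(2)<45).astype(np.uint8);v,u=np.where(m[240:272,335:364]);P=bydepth(s,np.c_[u+335,v+240]);q=(P-L)@Hx;k=abs(q[:,0]+.004)<.02;print(k.sum(),np.median(q[k],axis=0).round(4),np.polyfit(q[k][:,2],q[k][:,0],1).round(4))
st=arm.observe();print(abs(st['dq']).max(),st['force'].round(2))
E
```

```text
7.675 [-0.74  0.22  0.59  2.24  0.39  0.14 -0.68] 29.980174005031586 shift cm [-0.05  0.06 -0.01] turn [-0.03  0.05  0.08]
106 [-0.0028 -0.0054  0.028 ] [ 0.0016 -0.0029]
0.0020043227642582446 [ 0.74  0.13 -0.91]
```

View pics/c5.png

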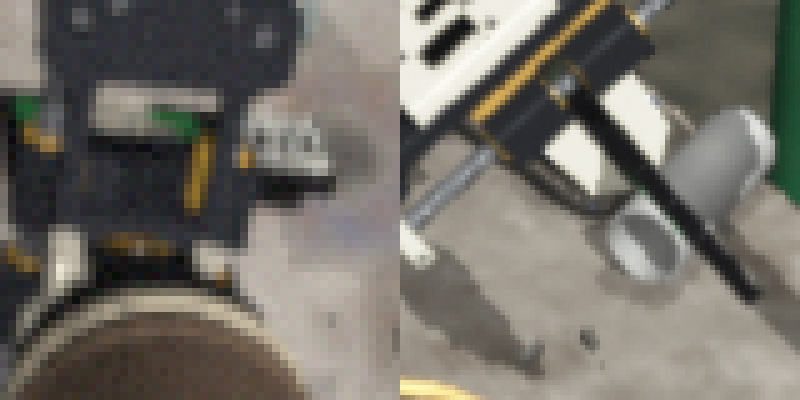

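In the last crops the label end is at about (366,203) in the top view and (361,274) in the scene view, within 1–2 px of the prediction. The cassette is square to the window, still and touching nothing, so I'm handing in.

```bash
python3 -c "from cell import arm; print(arm.sign_off())"
```

```text
the job is handed in; nothing more can be done
None
```

I took the notched filter cassette out by its glass end and handed the job in at about 7.7 s, still holding it still about 13 cm in front of the reader window. By the camera check the label is square to the window and centred to within about 3 mm. The plain cassette was still in the rack at the last look, and I did not touch the reader or anything else on the table.

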